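Fetch the hemmed-in specimen pot for weighing

TASK

The small specimen pot at the back of the holding tray has to be weighed, but three taller containers stand round it: first set all three aside on the empty side tray, then stand the small pot gently in the middle of the balance pan. Leave it there and put the three tall containers back on the holding tray, each on the very spot where it stood at the start. Keep all four upright, and leave the cassettes and the glass dish on the holding tray where they are.

Things in the scene. Friction and masses are not known exactly. Their poses are not given: they have to be found in the camera images.
- round_jar_centre (a point): Round jar, straight-sided white body 54 mm across with a grey round lid 58 mm across and 16 mm high; 110 mm tall in all, 0.2 to 0.45 kg. Loose; at the start it stands on the holding tray in one of three places round the small pot: in front of it (on the robot's side), to its left or to its right; which place varies. The point is on its vertical axis, half-way up; z up. Can be gripped by the lid.
- square_jar_centre (a point): Square jar, white body 54 x 54 mm with a grey square lid 58 x 58 mm and 14 mm high; 118 mm tall in all, 0.2 to 0.45 kg. Loose; at the start it stands on the holding tray in one of three places round the small pot: in front of it (on the robot's side), to its left or to its right; which place varies. The point is on its vertical axis, half-way up; z up. Its x and y axes are square to its sides. Can be gripped by the lid.
- bottle_centre (a point): Round narrow-necked bottle, white body 58 mm across up to 90 mm, sloping shoulder to 106 mm, neck 28 mm across to 119 mm, grey cap 34 mm across from there to the top; 145 mm tall in all, 0.2 to 0.45 kg. Loose; at the start it stands on the holding tray in one of three places round the small pot: in front of it (on the robot's side), to its left or to its right; which place varies. The point is on its vertical axis, half-way up; z up. Can be gripped by the cap.
- small_pot_centre (a point): Small round specimen pot, body 39 mm across, grey lid 44 mm across and 14 mm high; 52 mm tall in all, 55 to 115 g. Loose; it stands at the back of the holding tray among the three tall containers, about 66 mm from the axis of each. The point is on its vertical axis, half-way up; z up.
- holding_tray: Shallow metal tray, 250 mm (its x) by 280 mm (its y), floor 3 mm thick, rim 20 mm high; fixed. Origin at the centre of its underside; its -x side is towards the robot. The containers stand on it.
- side_tray: Empty shallow metal tray, 340 mm (its x) by 180 mm (its y), floor 3 mm thick, rim 16 mm high; fixed. Left or right of the holding tray. Origin at the centre of its underside; its x runs away from the robot. It has room for the three tall containers in a row along its x, 100 mm apart.
- pan_centre (a point): Centre of the upper face of the balance's round steel pan, 124 mm across, 76 mm above the bench. The balance is a white box 245 mm (its x) by 190 mm (its y), fixed, its display towards the robot; the pan centre lies 43 mm behind (+x of) the middle of the box. It stands left or right of the holding tray, on the other side from the side tray. z up.
- cassettes_centre (a point): Bystander: a stack of three white tissue cassettes, 40 x 28 mm and 18 mm high, loose in the front left corner of the holding tray. The point is its centre.
- petri_dish_centre (a point): Bystander: a covered glass dish 58 mm across and 17 mm high, loose in the front right corner of the holding tray. The point is its centre.
There are look-alikes about, which are no part of the job. What is shaped like the part that bears small_pot_centre but blue or orange is not meant.

How it is judged:
By the outcome, as a careful person would: the job done as asked, in the order asked, and still so for the second after the job is handed in, with the robot touching nothing.
It also fails if it takes over 144 s, if anything falls off the work surface, if the arm or the gripper's body presses on something with over 40 N, if the wrist force passes 120 N, or if a joint passes its speed limit or range.

ROBOT

A 7-joint arm with a two-finger parallel gripper is mounted at the origin on the work surface. World frame = base frame: x ahead of the robot, y to its left, z up, the work surface at z = 0. Lengths are in m, angles in rad, forces in N, time in s.
With the tool pointing down it reaches from about 0.425 to 1.025 m from the base axis. Payload 9.4 kg.
Tool frame: the origin (TCP) lies between the finger pads; the fingertips stand 19 mm ahead of it and the grasp point (between the pads) is the TCP; z points along the fingers, y is the line along which they close (so a half turn about z gives the same grasp; the last joint's range is limited). The gripper opens to 85 mm and grips with 20 to 120 N. Pads are 22 mm wide; open, the fingers measure 114 mm over their backs; the gripper's body (76 mm by 85 mm) begins 54 mm behind the grasp point. The pads swing forward as they close: fully open they stand 13 mm farther back than shut.
Start: joints at [1.187, 0.599, -0.003, 1.599, 0.002, 0.943, -0.08], TCP at [0.219, -0.691, 0.25] pointing down, gripper open.
Joint ranges: [-2.57, 2.57], [-0.35, 1.97], [-1.29, 1.29], [0.11, 2.56], [-1.05, 4.19], [0.11, 1.86], [-2.63, 2.63]. Speed limits (rad/s): [2.22, 2.22, 3.01, 3.01, 3.14, 3.14, 3.14].

INTERFACE

Orientations are given as a unit quaternion [w, x, y, z].
In Python, from rig import robot gives the robot as it stands.
- The arm moves only by the shell command python3 -m creep 'ROWS'. ROWS is JSON, a list that holds one entry, the list of rows, each a list of 5 numbers: the opening, from 0 (shut) to 1 (fully open), then the shift along the tool's x, y, z scaled (see below), then the turn about the tool's z scaled (see below). A call has 1 to 20 rows; each row is the pose to reach, as a shift and turn from the pose commanded when the call began, along the tool's axes at that moment, turning the shorter way round; what a row does not reach only later rows make up. The controller multiplies each number of a shift by 0.12 m and each number of a turn by 2 pi rad. A row lasts 1/12 s, in which the tool goes at most 41.7 mm and 7.16 degrees, less where a joint would pass 70% of its speed; a pose out of reach is approached as far as the arm can. A call with a number of a shift or a turn outside -1 to 1 is refused whole. A call with a gripper value outside its range is refused whole. The fingers move at their own pace and stop on an object; the grip force is fixed at half the most. Time passes only in rows, so rows that repeat a pose let the fingers close. It gives the time, the measured TCP pose, the force, the opening and the grip force at its end, in the units of the state.
- robot.get_state(): the state, without advancing time (a new reading comes with each control period).
- robot.grab_frame(name): name is "side" or "top"; returns the picture (420x560x3 uint8, red, green, blue); there is no depth.
- robot.get_calibration(name): a dict with "fovy" (degrees; the focal length in pixels is half the picture's height over the tangent of half this angle, whatever the lens; pixels are square), "cx", "cy" (the principal point, pixels), "R" (3x3) and "t" (3): a world point X has camera coordinates R X + t. Camera axes: x right, y down, z forward; pixel columns grow to the right and rows downward; lengths in m; the calibration is good to about 2 mm. A picture is of the moment at which its call begins. get_calibration takes no time and is no camera call.
- robot.sign_off(): hands the job in; it is judged then, once.
The state is a dict: "clock": time; "joint_pos": joint angles; "dq": joint speeds; "joint_torque": joint torques, N m; "position": TCP position; "tool_rot": TCP orientation; "wrist_force": force on the tool from outside, world axes, zero at the start; "wrist_torque": the same for the moment, N m; "opening": opening from 0.0 (shut) to 1.0 (fully open); "grip_force": force on a finger pad.
Only numpy, scipy, OpenCV 4.12 (cv2) and the standard library are available. Lean on these libraries where they do the work, as an engineer would, in place of code of your own. Each camera call takes 0.05 s, during which the arm holds its last target. There are 200 camera calls.

## Working session

There is one attempt and no reset: what is moved stays moved. The work goes in short steps, Python scripts to look and compute and a shell command to move; the robot and the scene stay as the last step left them, time stands still between calls to the robot, and variables do not carry over. Pictures are saved under pics/ and viewed, at most 14 in all, crops included, and the job is handed in when it is done.

```bash
mkdir -p pics; python3 - <<'E'
from rig import robot
import cv2
s=robot.get_state();print(s)
for n in("top","side"):
    cv2.imwrite(f"pics/{n}0.png",robot.grab_frame(n)[:,:,::-1]);print(n,robot.get_calibration(n))
E
```

```text
{'clock': 0.0, 'joint_pos': array([ 1.18732314,  0.60013367, -0.00256347,  1.60013488,  0.00179831,
        0.94287312, -0.07984958]), 'dq': array([ 0.00098738, -0.00053963,  0.00030055, -0.00055691,  0.00047899,
        0.00013464, -0.00099329]), 'joint_torque': array([ 1.20904446e-03, -7.76464891e+01,  1.56517737e+00, -2.58006853e+01,
        1.23272475e-02,  8.98997270e-03, -1.89124364e-05]), 'position': array([ 0.21880548, -0.69073453,  0.24940867]), 'tool_rot': array([-7.51737566e-04,  9.88257145e-01,  1.52797961e-01, -1.81633043e-04]), 'wrist_force': array([-1.06113838, -0.40145614, -0.28309838]), 'wrist_torque': array([0.01091154, 0.03121998, 0.03594973]), 'grip_force': 0.0, 'opening': 1.0024497072540381}
top {'fovy': 54.38131163836211, 'cx': 278.9743651739848, 'cy': 207.56184426836404, 'R': array([[ 0.00157975, -0.99998415,  0.00540331],
       [-0.99050981, -0.00230733, -0.13742268],
       [ 0.13743297, -0.00513494, -0.99049776]]), 't': array([0.01280708, 0.62224329, 0.91702866])}
side {'fovy': 55.477455318083095, 'cx': 281.2185167232497, 'cy': 210.63902874738415, 'R': array([[-0.75898777, -0.65074251,  0.02172   ],
       [-0.32770868,  0.35296938, -0.8763673 ],
       [ 0.56262295, -0.67226989, -0.48115341]]), 't': array([0.46895922, 0.28462189, 0.58428163])}
```

View pics/top0.png

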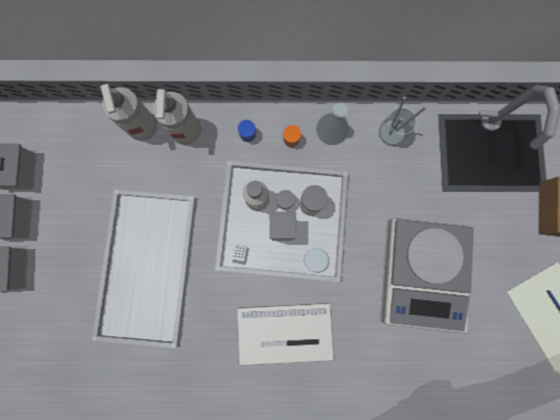

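View pics/side0.png

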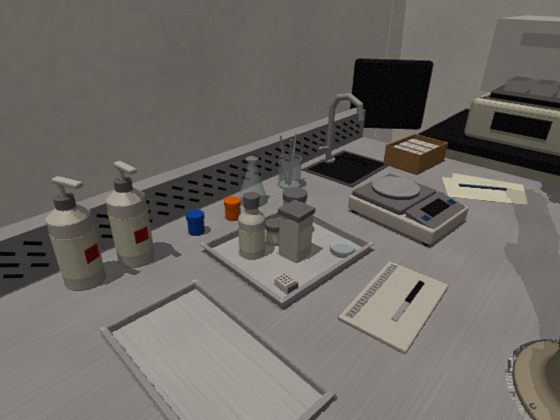

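The top view shows the bottle on the left at (256,190), the round jar on the right at (314,199) and the square jar in front at (283,225). Three things look like the small pot: the grey-lidded one at (286,200), a blue one at (247,130) and an orange one at (292,136). The grey one fits, because it is uncoloured and stands among the tall containers on the tray. The side tray is on the left and the balance on the right. I'll confirm this in a crop.

```bash
python3 - <<'E'
import cv2
a=cv2.imread("pics/top0.png")[160:280,215:350];b=cv2.imread("pics/side0.png")[180:300,200:375]
cv2.imwrite("pics/ctop.png",cv2.resize(a,None,fx=5,fy=5,interpolation=cv2.INTER_CUBIC))
cv2.imwrite("pics/cside.png",cv2.resize(b,None,fx=4.5,fy=4.5,interpolation=cv2.INTER_CUBIC))
E
```

```text
(no output)
```

View pics/ctop.png

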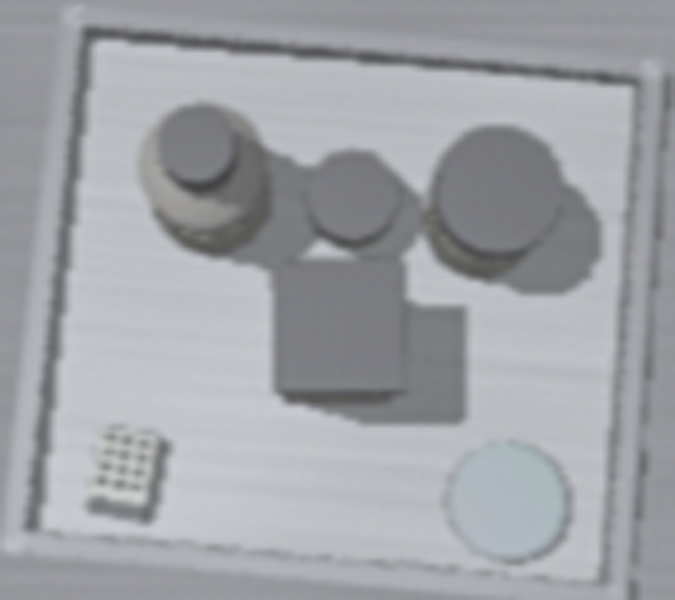

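View pics/cside.png

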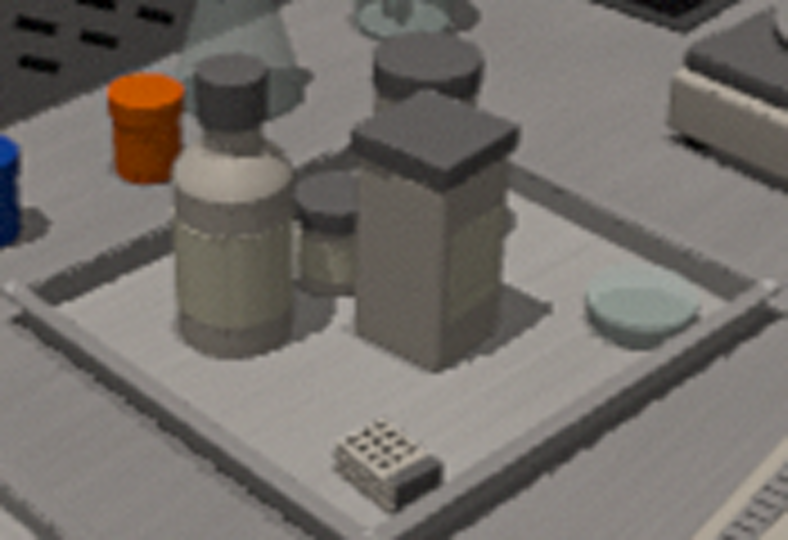

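The crops confirm it. The small pot is the grey-lidded pot at crop (352,195), in the gap between the bottle, the round jar and the square jar. Next I'll localise everything.

```bash
cat >h.py <<'E'
import numpy as np
from rig import robot
def ray(n,u,v):
    c=robot.get_calibration(n);f=210/np.tan(np.radians(c["fovy"]/2));R=c["R"];t=c["t"]
    return -R.T@t, R.T@np.array([(u-c["cx"])/f,(v-c["cy"])/f,1])
def plane(n,u,v,z):
    o,d=ray(n,u,v);return o+d*(z-o[2])/d[2]
def tri(a,b):
    (o,d),(p,e)=ray("top",*a),ray("side",*b)
    s=np.linalg.lstsq(np.c_[d,-e],p-o,rcond=None)[0];A,B=o+d*s[0],p+e*s[1]
    return (A+B)/2,np.linalg.norm(A-B)
E
python3 - <<'E'
from h import *
import cv2
np.set_printoptions(precision=4,suppress=True)
ct=lambda x,y:(214.5+(x+.5)/5,159.5+(y+.5)/5)
cs=lambda x,y:(199.5+(x+.5)/4.5,179.5+(y+.5)/4.5)
P={}
for n,c,z,s in(("bottle",(198,143),.148,(231,72)),("round",(497,189),.113,(428,54)),("square",(340,325),.121,(435,130)),("pot",(352,195),.055,(333,192))):
    P[n]=plane("top",*ct(*c),z);print(n,P[n],"tri",*tri(ct(*c),cs(*s)))
for n in P:print(n,np.linalg.norm((P[n]-P["pot"])[:2]))
q=[plane("top",*ct(*c),.121) for c in((274,260),(407,259),(407,391),(274,391))];print("sq corners",np.array(q)[:,:2].tolist())
print("hold",np.array([plane("top",*ct(*c),.02)[:2] for c in((70,12),(652,68),(620,592),(8,545))]))
print("side",np.array([plane("top",*c,.016)[:2] for c in((115,192),(194,195),(177,346),(95,342))]))
print("pan",plane("top",435.5,256,.076))
# pan mask
im=cv2.imread("pics/top0.png");sub=cv2.cvtColor(im[215:300,390:475],6)
c=cv2.HoughCircles(sub,cv2.HOUGH_GRADIENT_ALT,1,50,param1=60,param2=.6,minRadius=20,maxRadius=36);print(c)
for k in(() if c is None else c[0]):print(plane("top",390+k[0],215+k[1],.076))
E
```

```text
bottle [0.6486 0.0667 0.148 ] tri [0.6488 0.0666 0.1449] 0.0008464198390271141
round [ 0.6351 -0.0621  0.113 ] tri [ 0.6344 -0.0625  0.113 ] 0.001631077546221361
square [0.5745 0.0066 0.121 ] tri [0.5744 0.0063 0.1177] 0.000983353848674564
pot [0.6416 0.0001 0.055 ] tri [0.642  0.0002 0.0542] 0.0005158830882663892
bottle 0.06696863017316478
round 0.0625164438336202
square 0.06739489098968093
pot 0.0
sq corners [[0.6025615061017799, 0.03502009137297772], [0.6031259628129437, -0.022246173819433317], [0.5463195931280951, -0.02201069612442508], [0.546210261744097, 0.0347497079230451]]
hold [[ 0.7374  0.137 ]
 [ 0.7103 -0.1468]
 [ 0.4586 -0.1265]
 [ 0.48    0.1615]]
side [[0.6631 0.4111]
 [0.6562 0.2198]
 [0.3035 0.2483]
 [0.3122 0.4373]]
pan [ 0.5092 -0.3358  0.076 ]
[[[46.     39.     28.9976]]]
[ 0.5136 -0.3371  0.076 ]
```

```bash
python3 - <<'E'
import cv2
a=cv2.imread("pics/top0.png")[215:335,380:480]
b=cv2.imread("pics/top0.png")[185:350,90:200]
import numpy as np
a=cv2.resize(a,None,fx=4,fy=4,interpolation=2);b=cv2.resize(b,None,fx=3,fy=3,interpolation=2)
h=max(a.shape[0],b.shape[0]);p=lambda i:cv2.copyMakeBorder(i,0,h-i.shape[0],0,0,0)
cv2.imwrite("pics/cpan.png",np.hstack([p(a),p(b)]))
E
```

```text
(no output)
```

View pics/cpan.png

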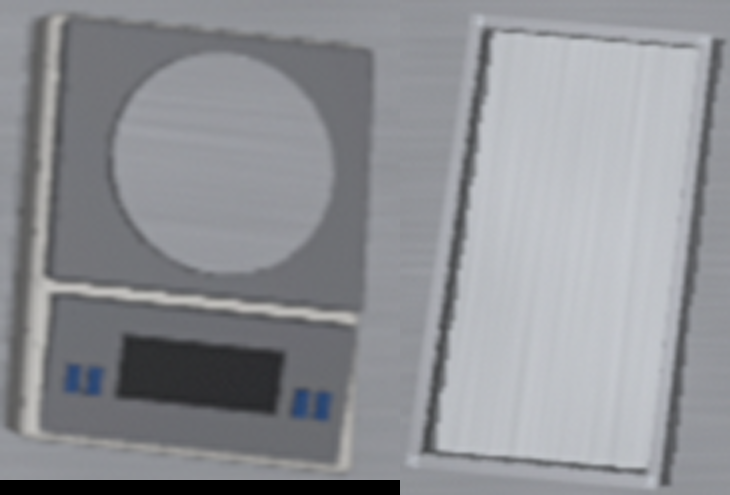

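Everything checks out: the triangulated heights agree within 4 mm, and the spacing to the pot is 62–67 mm. The targets are:
- **Pan:** about (0.511, -0.3355).
- **Side tray slots:** (0.583, 0.321), (0.484, 0.329) and (0.384, 0.337).

First I'll square the tool to the world axes.

```bash
python3 -m creep '[[[1,0,0,0,0.0244],[1,0,0,0,0.0488],[1,0,0,0,0.0488],[1,0,0,0,0.0488],[1,0,0,0,0.0488]]]'
python3 -m creep '[[[1,0.3,-0.5,0,0],[1,0.6,-1,0,0],[1,0.6,-1,0,0],[1,0.6,-1,0,0],[1,0.6,-1,0,0],[1,0.6,-1,0,0]]]'
```

```text
clock: 0.52
position: [0.2191, -0.6909, 0.2499]
tool_rot: [-0.0, 1.0, 0.001, -0.0]
wrist_force: [-0.5, 0.1, 1.6]
opening: 1.001
grip_force: 0.0
clock: 1.02
position: [0.2916, -0.5708, 0.2506]
tool_rot: [0.0, 1.0, 0.002, 0.0]
wrist_force: [-0.6, -0.9, -0.1]
opening: 1.004
grip_force: 0.0
```

```bash
python3 -m creep '[[[1,0.3,-0.5,0,0],[1,0.6,-1,0,0],[1,0.6,-1,0,0],[1,0.6,-1,0,0]]]' >/dev/null
python3 -m creep '[[[1,0.6,-1,0,0],[1,0.6,-1,0,0],[1,0.6,-1,0,0],[1,0.6,-1,0,0]]]'>/dev/null
python3 -m creep '[[[1,0.6,-1,0,0],[1,0.6,-1,0,0],[1,0.6,-1,0,0],[1,0.6,-1,0,0]]]'>/dev/null
python3 -m creep '[[[1,0.6,-1,0,0],[1,0.6,-1,0,0],[1,0.6,-1,0,0],[1,0.6,-1,0,0]]]'
python3 -m creep '[[[1,0.6,-1,0,0],[1,0.6,-1,0,0],[1,0.6,-1,0,0],[1,0.6,-1,0,0],[1,0.6,-1,0,0],[1,0.6,-1,0,0]]]'
```

```text
clock: 2.35
position: [0.5823, -0.0867, 0.2502]
tool_rot: [-0.001, 1.0, 0.003, 0.001]
wrist_force: [0.4, 0.5, -1.0]
opening: 1.002
grip_force: 0.0
clock: 2.85
position: [0.6515, 0.0282, 0.2496]
tool_rot: [0.0, 1.0, 0.001, -0.0]
wrist_force: [-0.3, -1.3, 0.0]
opening: 1.0
grip_force: 0.0
```

```bash
python3 -m creep '[[[1,-0.023,-0.32,0,0],[1,-0.023,-0.32,0,0],[1,-0.023,-0.32,0.25,0],[1,-0.023,-0.32,0.5,0],[1,-0.023,-0.32,0.7,0],[1,-0.023,-0.32,0.85,0],[1,-0.023,-0.32,0.97,0],[1,-0.023,-0.32,0.97,0],[1,-0.023,-0.32,0.97,0]]]'
python3 -m creep '[[[0,0,0,0,0],[0,0,0,0,0],[0,0,0,0,0],[0,0,0,0,0],[0,0,0,0,0],[0,0,0,0,0],[0,0,0,0,0],[0,0,0,0,0],[0,0,0,0,0],[0,0,0,0,0],[0,0,0,0,0],[0,0,0,0,0]]]'
```

```text
clock: 3.6
position: [0.6477, 0.065, 0.1335]
tool_rot: [0.001, 1.0, -0.001, -0.001]
wrist_force: [0.2, -0.3, 0.4]
opening: 1.002
grip_force: 0.0
clock: 4.6
position: [0.6484, 0.0675, 0.1349]
tool_rot: [-0.0, 1.0, 0.0, 0.001]
wrist_force: [-1.0, -0.2, 6.6]
opening: 0.384
grip_force: 59.2
```

```bash
python3 -m creep '[[[0,0,0,-0.1,0],[0,0,0,-0.25,0],[0,0,0,-0.4,0],[0,0,0,-0.55,0],[0,0,0,-0.6,0],[0,0,0,-0.6,0],[0,0,0,-0.6,0]]]'
python3 -m creep '[[[0,-0.03,-0.1,0,0],[0,-0.08,-0.3,0,0],[0,-0.14,-0.5,0,0],[0,-0.19,-0.7,0,0],[0,-0.24,-0.9,0,0],[0,-0.27,-1,0,0]]]'
python3 -m creep '[[[0,-0.05,-0.2,0,0],[0,-0.11,-0.4,0,0],[0,-0.16,-0.6,0,0],[0,-0.22,-0.8,0,0],[0,-0.25,-0.92,0,0],[0,-0.27,-1,0,0],[0,-0.27,-1,0,0],[0,-0.27,-1,0,0]]]'
python3 -m creep '[[[0,0,-0.12,0.05,0],[0,0,-0.12,0.15,0],[0,0,-0.12,0.3,0],[0,0,-0.12,0.42,0],[0,0,-0.12,0.5,0],[0,0,-0.12,0.55,0],[0,0,-0.12,0.58,0],[0,0,-0.12,0.6,0],[0,0,-0.12,0.6,0],[0,0,-0.12,0.6,0]]]'
```

```text
clock: 5.18
position: [0.6477, 0.0673, 0.2057]
tool_rot: [0.0, 1.0, 0.0, -0.0]
wrist_force: [0.3, -0.4, -4.4]
opening: 0.378
grip_force: 60.3
clock: 5.68
position: [0.6135, 0.192, 0.2045]
tool_rot: [-0.001, 1.0, 0.002, -0.001]
wrist_force: [0.9, 1.0, -3.8]
opening: 0.379
grip_force: 60.3
clock: 6.35
position: [0.5833, 0.3064, 0.2054]
tool_rot: [0.001, 1.0, 0.0, -0.0]
wrist_force: [1.3, -0.2, -3.3]
opening: 0.384
grip_force: 60.4
clock: 7.18
position: [0.5842, 0.3214, 0.135]
tool_rot: [-0.0, 1.0, -0.0, 0.001]
wrist_force: [0.4, -1.2, 2.8]
opening: 0.382
grip_force: 61.2
```

```bash
python3 -m creep '[[[1,0,0,0,0],[1,0,0,0,0],[1,0,0,0,0],[1,0,0,0,0],[1,0,0,0,0],[1,0,0,0,0],[1,0,0,-0.2,0],[1,0,0,-0.5,0],[1,0,0,-0.6,0],[1,0,0,-0.6,0]]]'
python3 -m creep '[[[1,-0.04,0.5,0,0],[1,-0.08,1,0,0],[1,-0.08,1,0,0],[1,-0.08,1,0,0]]]'
python3 -m creep '[[[1,0,0.5,0,0],[1,0,1,0,0],[1,0,1,0,0],[1,0,1,0,0]]]'
python3 -m creep '[[[1,0,0.3,0,0],[1,0,0.62,0,0],[1,0,0.62,0,0],[1,0,0.62,0,0],[1,0,0.62,0,0],[1,0,0.62,0,0],[1,0,0.62,0,0]]]'
python3 - <<'E'
from rig import robot
import cv2
cv2.imwrite("pics/top1.png",cv2.resize(robot.grab_frame("top")[130:350,90:360,::-1],None,fx=2.7,fy=2.7,interpolation=2))
E
```

```text
clock: 8.02
position: [0.5848, 0.3226, 0.2096]
tool_rot: [-0.002, 1.0, -0.0, 0.003]
wrist_force: [0.1, 0.1, -0.2]
opening: 0.999
grip_force: 0.0
clock: 8.35
position: [0.573, 0.1924, 0.2052]
tool_rot: [0.003, 1.0, -0.004, -0.001]
wrist_force: [-0.1, -1.6, -0.6]
opening: 0.995
grip_force: 0.0
clock: 8.68
position: [0.5731, 0.0728, 0.2053]
tool_rot: [0.002, 1.0, -0.005, -0.001]
wrist_force: [0.2, -0.1, -1.1]
opening: 0.995
grip_force: 0.0
clock: 9.27
position: [0.5737, 0.009, 0.2056]
tool_rot: [-0.0, 1.0, 0.001, -0.0]
wrist_force: [-0.0, -0.5, 0.1]
opening: 1.0
grip_force: 0.0
```

View pics/top1.png

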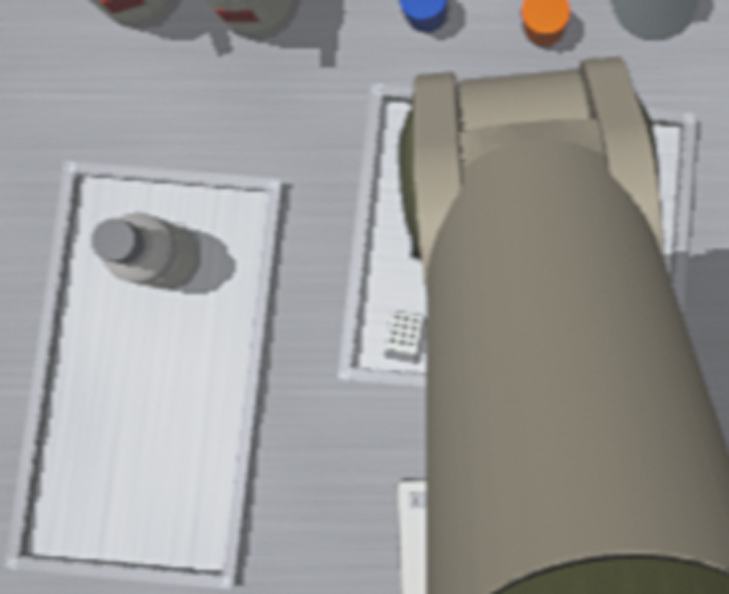

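The bottle stands upright in the far slot, with its cap at crop (118,240). Next is the square jar.

```bash
python3 -m creep '[[[1,0,0.017,0.15,0],[1,0,0.017,0.35,0],[1,0,0.017,0.5,0],[1,0,0.017,0.65,0],[1,0,0.017,0.75,0],[1,0,0.017,0.81,0],[1,0,0.017,0.81,0],[1,0,0.017,0.81,0]]]'
python3 -m creep '[[[0,0,0,0,0],[0,0,0,0,0],[0,0,0,0,0],[0,0,0,0,0],[0,0,0,0,0],[0,0,0,0,0],[0,0,0,0,0],[0,0,0,0,0],[0,0,0,0,0],[0,0,0,0,0]]]'
python3 -m creep '[[[0,0,0,-0.1,0],[0,0,0,-0.25,0],[0,0,0,-0.4,0],[0,0,0,-0.55,0],[0,0,0,-0.6,0],[0,0,0,-0.6,0],[0,0,0,-0.6,0]]]'
```

```text
clock: 9.98
position: [0.5737, 0.0058, 0.1087]
tool_rot: [-0.0, 1.0, 0.0, -0.0]
wrist_force: [-0.4, -0.2, 0.6]
opening: 0.999
grip_force: 0.0
clock: 10.82
position: [0.5742, 0.0055, 0.1098]
tool_rot: [-0.0, 1.0, 0.0, 0.001]
wrist_force: [-0.6, 0.6, 4.5]
opening: 0.67
grip_force: 63.3
clock: 11.4
position: [0.5734, 0.0053, 0.1805]
tool_rot: [-0.0, 1.0, 0.0, 0.0]
wrist_force: [-0.6, 0.6, -3.3]
opening: 0.669
grip_force: 65.7
```

```bash
python3 -m creep '[[[0,-0.03,-0.1,0,0],[0,-0.08,-0.3,0,0],[0,-0.14,-0.5,0,0],[0,-0.2,-0.7,0,0],[0,-0.25,-0.9,0,0],[0,-0.28,-1,0,0]]]' >/dev/null
python3 -m creep '[[[0,-0.05,-0.2,0,0],[0,-0.11,-0.4,0,0],[0,-0.17,-0.6,0,0],[0,-0.23,-0.8,0,0],[0,-0.28,-1,0,0]]]'
python3 -m creep '[[[0,-0.05,-0.2,0,0],[0,-0.11,-0.4,0,0],[0,-0.16,-0.6,0,0],[0,-0.19,-0.7,0,0],[0,-0.19,-0.7,0,0],[0,-0.19,-0.7,0,0]]]'
python3 -m creep '[[[0,0,0,0.05,0],[0,0,0,0.15,0],[0,0,0,0.3,0],[0,0,0,0.42,0],[0,0,0,0.5,0],[0,0,0,0.55,0],[0,0,0,0.58,0],[0,0,0,0.6,0],[0,0,0,0.6,0],[0,0,0,0.6,0]]]'
python3 -m creep '[[[1,0,0,0,0],[1,0,0,0,0],[1,0,0,0,0],[1,0,0,0,0],[1,0,0,0,0],[1,0,0,0,0],[1,0,0,-0.2,0],[1,0,0,-0.5,0],[1,0,0,-0.8,0],[1,0,0,-0.8,0],[1,0,0,-0.8,0]]]'
```

```text
clock: 12.32
position: [0.5052, 0.2462, 0.1797]
tool_rot: [0.001, 1.0, 0.0, -0.001]
wrist_force: [0.7, 0.3, -2.9]
opening: 0.666
grip_force: 65.6
clock: 12.82
position: [0.483, 0.3292, 0.1799]
tool_rot: [0.001, 1.0, 0.001, -0.0]
wrist_force: [0.2, -0.2, -3.5]
opening: 0.668
grip_force: 65.6
clock: 13.65
position: [0.4839, 0.3283, 0.1098]
tool_rot: [0.0, 1.0, -0.0, 0.0]
wrist_force: [-1.9, -2.2, 5.2]
opening: 0.665
grip_force: 66.7
clock: 14.57
position: [0.4844, 0.3299, 0.2067]
tool_rot: [-0.001, 1.0, 0.0, 0.002]
wrist_force: [-0.6, 0.2, -1.3]
opening: 1.002
grip_force: 0.0
```

```bash
python3 - <<'E'
from rig import robot
import cv2
im=robot.grab_frame("top")[:,:,::-1]
cv2.imwrite("pics/top2f.png",im)
cv2.imwrite("pics/top2.png",cv2.resize(im[175:235,265:345],None,fx=10,fy=10,interpolation=2))
E
```

```text
(no output)
```

View pics/top2.png

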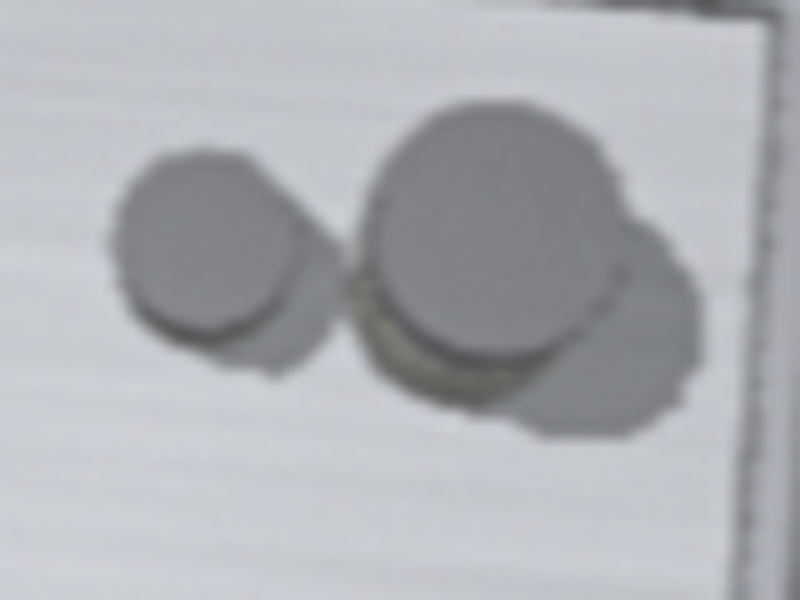

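The enlarged view shows the round lid centre at crop (502,226) and the pot lid at (207,239). That puts the round jar at (0.636, -0.0635) and the pot at (0.642, 0.000), about 64 mm apart.

```bash
python3 -m creep '[[[1,0.2,0.5,0,0],[1,0.39,1,0,0],[1,0.39,1,0,0],[1,0.39,1,0,0]]]' >/dev/null
python3 -m creep '[[[1,0.2,0.5,0,0],[1,0.39,1,0,0],[1,0.39,1,0,0],[1,0.39,1,0,0]]]' >/dev/null
python3 -m creep '[[[1,0.2,0.5,0,0],[1,0.39,1,0,0],[1,0.39,1,0,0],[1,0.39,1,0,0]]]' >/dev/null
python3 -m creep '[[[1,0.095,0.27,0,0],[1,0.095,0.27,0,0],[1,0.095,0.27,0,0],[1,0.095,0.27,0,0],[1,0.095,0.27,0,0],[1,0.095,0.27,0,0]]]'
```

```text
clock: 16.12
position: [0.6351, -0.0615, 0.2043]
tool_rot: [-0.0, 1.0, 0.001, -0.0]
wrist_force: [-0.5, 0.1, 0.3]
opening: 0.999
grip_force: 0.0
```

```bash
python3 -m creep '[[[1,0.005,0.014,0.15,0],[1,0.005,0.014,0.35,0],[1,0.005,0.014,0.55,0],[1,0.005,0.014,0.7,0],[1,0.005,0.014,0.8,0],[1,0.005,0.014,0.87,0],[1,0.005,0.014,0.87,0],[1,0.005,0.014,0.87,0]]]'
python3 -m creep '[[[0,0,0,0,0],[0,0,0,0,0],[0,0,0,0,0],[0,0,0,0,0],[0,0,0,0,0],[0,0,0,0,0],[0,0,0,0,0],[0,0,0,0,0],[0,0,0,0,0],[0,0,0,0,0]]]'
python3 -m creep '[[[0,0,0,-0.1,0],[0,0,0,-0.25,0],[0,0,0,-0.4,0],[0,0,0,-0.55,0],[0,0,0,-0.7,0],[0,0,0,-0.8,0],[0,0,0,-0.8,0],[0,0,0,-0.8,0]]]'
```

```text
clock: 16.78
position: [0.6363, -0.0645, 0.1005]
tool_rot: [-0.0, 1.0, 0.0, 0.0]
wrist_force: [-0.1, -0.0, -0.6]
opening: 0.999
grip_force: 0.0
clock: 17.62
position: [0.6369, -0.0647, 0.1018]
tool_rot: [-0.0, 1.0, 0.0, 0.001]
wrist_force: [-0.0, 1.4, 5.6]
opening: 0.66
grip_force: 62.8
clock: 18.28
position: [0.6361, -0.0648, 0.1969]
tool_rot: [0.0, 1.0, 0.0, 0.001]
wrist_force: [-0.5, -0.5, -3.8]
opening: 0.657
grip_force: 65.0
```

```bash
python3 -m creep '[[[0,-0.08,-0.1,0,0],[0,-0.24,-0.3,0,0],[0,-0.4,-0.5,0,0],[0,-0.56,-0.7,0,0],[0,-0.72,-0.9,0,0],[0,-0.8,-1,0,0]]]' >/dev/null
python3 -m creep '[[[0,-0.16,-0.2,0,0],[0,-0.32,-0.4,0,0],[0,-0.48,-0.6,0,0],[0,-0.64,-0.8,0,0],[0,-0.8,-1,0,0]]]'
python3 -m creep '[[[0,-0.1,-0.2,0,0],[0,-0.2,-0.4,0,0],[0,-0.3,-0.6,0,0],[0,-0.4,-0.8,0,0],[0,-0.5,-1,0,0]]]'
python3 -m creep '[[[0,0,-0.15,0,0],[0,0,-0.29,0,0],[0,0,-0.345,0,0],[0,0,-0.345,0,0],[0,0,-0.345,0.1,0],[0,0,-0.345,0.25,0],[0,0,-0.345,0.4,0],[0,0,-0.345,0.55,0],[0,0,-0.345,0.67,0],[0,0,-0.345,0.74,0],[0,0,-0.345,0.78,0],[0,0,-0.345,0.8,0],[0,0,-0.345,0.8,0],[0,0,-0.345,0.8,0]]]'
python3 -m creep '[[[1,0,0,0,0],[1,0,0,0,0],[1,0,0,0,0],[1,0,0,0,0],[1,0,0,0,0],[1,0,0,0,0],[1,0,0,-0.2,0],[1,0,0,-0.5,0],[1,0,0,-0.8,0],[1,0,0,-0.8,0],[1,0,0,-0.8,0]]]'
```

```text
clock: 19.2
position: [0.4419, 0.176, 0.1953]
tool_rot: [0.0, 1.0, 0.0, -0.001]
wrist_force: [0.4, 0.9, -4.0]
opening: 0.658
grip_force: 65.1
clock: 19.62
position: [0.3822, 0.2959, 0.1953]
tool_rot: [0.001, 1.0, 0.0, -0.001]
wrist_force: [-0.3, -0.5, -3.6]
opening: 0.664
grip_force: 65.1
clock: 20.78
position: [0.3843, 0.3351, 0.1016]
tool_rot: [0.0, 1.0, -0.001, 0.0]
wrist_force: [-1.8, -3.6, 10.8]
opening: 0.661
grip_force: 66.5
clock: 21.7
position: [0.3847, 0.3373, 0.1981]
tool_rot: [-0.002, 1.0, 0.0, 0.001]
wrist_force: [0.3, 0.1, -1.2]
opening: 1.001
grip_force: 0.0
```

```bash
python3 -m creep '[[[1,0.3,0.4,0,0],[1,0.715,0.936,0,0],[1,0.715,0.936,0,0],[1,0.715,0.936,0,0],[1,0.715,0.936,0,0]]]' >/dev/null
python3 -m creep '[[[1,0.3,0.4,0,0],[1,0.715,0.936,0,0],[1,0.715,0.936,0,0],[1,0.715,0.936,0,0],[1,0.715,0.936,0,0]]]' >/dev/null
python3 -m creep '[[[1,0.3,0.4,0,0],[1,0.715,0.936,0,0],[1,0.715,0.936,0,0],[1,0.715,0.936,0.1,0],[1,0.715,0.936,0.3,0],[1,0.715,0.936,0.5,0],[1,0.715,0.936,0.6,0],[1,0.715,0.936,0.6,0],[1,0.715,0.936,0.6,0]]]'
python3 - <<'E'
from rig import robot
import cv2
a=robot.grab_frame("side")[:,:,::-1];b=robot.grab_frame("top")[:,:,::-1]
cv2.imwrite("pics/t3.png",b)
cv2.imwrite("pics/s3.png",a)
E
```

```text
clock: 23.28
position: [0.6407, 0.001, 0.1235]
tool_rot: [-0.0, 1.0, 0.001, -0.001]
wrist_force: [0.2, 0.2, -0.2]
opening: 0.997
grip_force: 0.0
```

View pics/s3.png

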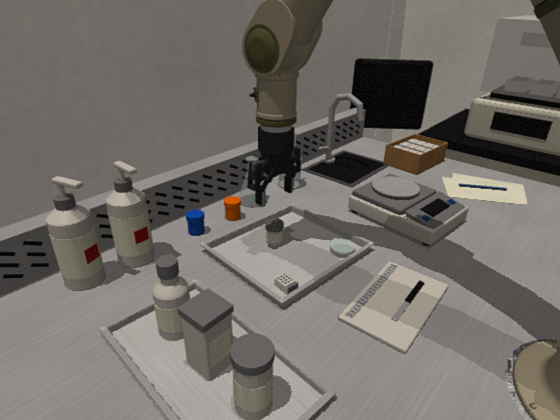

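All three containers stand upright in the side tray, and the gripper is over the pot at (275,232). Next I'll grasp the pot and lift it.

```bash
python3 -m creep '[[[1,0.005,0.005,0.2,0],[1,0.005,0.005,0.4,0],[1,0.005,0.005,0.55,0],[1,0.005,0.005,0.62,0],[1,0.005,0.005,0.66,0],[1,0.005,0.005,0.66,0],[1,0.005,0.005,0.66,0]]]'
python3 -m creep '[[[0,0,0,0,0],[0,0,0,0,0],[0,0,0,0,0],[0,0,0,0,0],[0,0,0,0,0],[0,0,0,0,0],[0,0,0,0,0],[0,0,0,0,0],[0,0,0,0,0],[0,0,0,0,0],[0,0,0,0,0]]]'
python3 -m creep '[[[0,0,0,-0.15,0],[0,0,0,-0.35,0],[0,0,0,-0.6,0],[0,0,0,-0.85,0],[0,0,0,-1,0],[0,0,0,-1,0],[0,0,0,-1,0]]]'
```

```text
clock: 23.97
position: [0.6427, -0.0009, 0.0461]
tool_rot: [-0.0, 1.0, 0.0, 0.001]
wrist_force: [0.1, -0.1, -0.5]
opening: 1.0
grip_force: 0.0
clock: 24.88
position: [0.6425, -0.001, 0.046]
tool_rot: [-0.0, 1.0, 0.0, 0.001]
wrist_force: [-1.3, -0.2, 8.0]
opening: 0.497
grip_force: 59.8
clock: 25.47
position: [0.6425, -0.0009, 0.1663]
tool_rot: [-0.0, 1.0, 0.0, 0.001]
wrist_force: [-0.4, 0.3, -1.0]
opening: 0.498
grip_force: 60.9
```

```bash
python3 -m creep '[[[0,-0.05,0.12,0,0],[0,-0.13,0.32,0,0],[0,-0.21,0.53,0,0],[0,-0.29,0.73,0,0],[0,-0.365,0.929,0,0]]]' >/dev/null
python3 -m creep '[[[0,-0.08,0.2,0,0],[0,-0.15,0.39,0,0],[0,-0.22,0.57,0,0],[0,-0.3,0.76,0,0],[0,-0.365,0.929,0,0]]]' >/dev/null
python3 -m creep '[[[0,-0.08,0.2,0,0],[0,-0.15,0.39,0,0],[0,-0.22,0.57,0,0],[0,-0.3,0.76,0,0],[0,-0.365,0.929,0,0],[0,-0.365,0.929,0,0],[0,-0.365,0.929,0,0],[0,-0.365,0.929,0.1,0],[0,-0.365,0.929,0.2,0],[0,-0.365,0.929,0.28,0],[0,-0.365,0.929,0.32,0],[0,-0.365,0.929,0.34,0],[0,-0.365,0.929,0.34,0],[0,-0.365,0.929,0.34,0]]]'
python3 - <<'E'
from rig import robot
import cv2,numpy as np
from h import plane
a=robot.grab_frame("side")[130:260,320:490,::-1]
cv2.imwrite("pics/s4.png",cv2.resize(a,None,fx=4.5,fy=4.5,interpolation=2))
c=robot.get_calibration("side");f=210/np.tan(np.radians(c["fovy"]/2))
X=np.array([.511,-.3355,.076]);p=c["R"]@X+c["t"];print((f*p[0]/p[2]+c["cx"]-320+.5)*4.5,(f*p[1]/p[2]+c["cy"]-130+.5)*4.5)
E
```

```text
clock: 27.47
position: [0.5109, -0.3352, 0.1241]
tool_rot: [-0.0, 1.0, 0.0, -0.0]
wrist_force: [0.5, 0.0, -0.7]
opening: 0.495
grip_force: 60.9
337.80429109877616 250.1617211963932
```

View pics/s4.png

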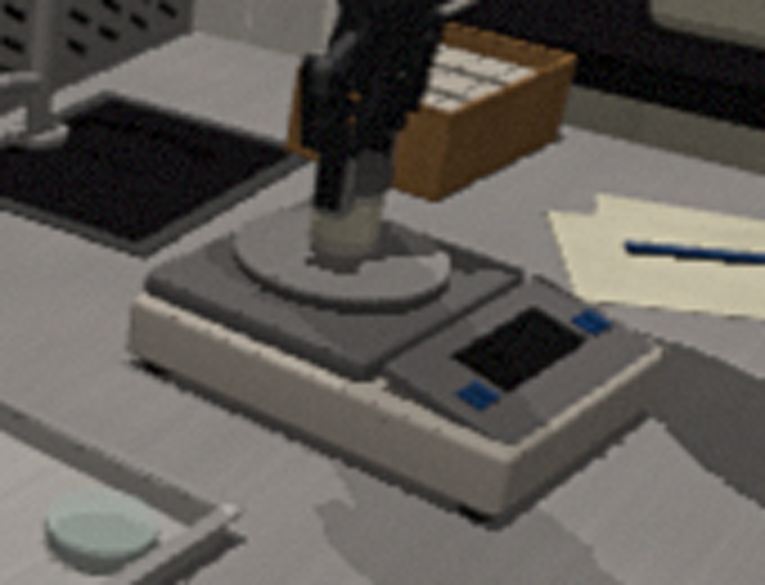

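The pot hangs just above the middle of the pan at crop (343,250), and the ellipse centre is about (343,251). I'll lower it gently.

```bash
python3 -m creep '[[[0,0,0,0.008,0],[0,0,0,0.016,0],[0,0,0,0.024,0],[0,0,0,0.028,0],[0,0,0,0.028,0],[0,0,0,0.028,0]]]'; python3 -m creep '[[[0,0,0,0.006,0],[0,0,0,0.012,0],[0,0,0,0.012,0],[0,0,0,0.012,0]]]'
```

```text
clock: 28.02
position: [0.5107, -0.3354, 0.1209]
tool_rot: [0.0, 1.0, 0.0, -0.0]
wrist_force: [-0.2, 0.5, -1.5]
opening: 0.495
grip_force: 60.9
clock: 28.35
position: [0.5107, -0.3354, 0.1194]
tool_rot: [-0.0, 1.0, 0.0, -0.0]
wrist_force: [-0.4, 0.0, -2.1]
opening: 0.495
grip_force: 60.9
```

```bash
python3 -m creep '[[[0,0,0,0.004,0],[0,0,0,0.008,0],[0,0,0,0.008,0],[0,0,0,0.008,0]]]'
```

```text
clock: 28.68
position: [0.5108, -0.3354, 0.1191]
tool_rot: [0.0, 1.0, 0.0, 0.0]
wrist_force: [-0.4, 1.2, 5.7]
opening: 0.494
grip_force: 61.6
```

```bash
python3 -m creep '[[[0.55,0,0,0,0],[0.6,0,0,0,0],[0.7,0,0,0,0],[0.9,0,0,0,0],[1,0,0,0,0],[1,0,0,0,0],[1,0,0,0,0],[1,0,0,0,0],[1,0,0,-0.1,0],[1,0,0,-0.3,0],[1,0,0,-0.6,0],[1,0,0,-0.68,0],[1,0,0,-0.68,0]]]'
python3 - <<'E'
from rig import robot
import cv2
a=robot.grab_frame("side")[130:260,320:490,::-1]
cv2.imwrite("pics/s5.png",cv2.resize(a,None,fx=4.5,fy=4.5,interpolation=2))
E
```

```text
clock: 29.77
position: [0.5122, -0.3364, 0.2042]
tool_rot: [0.002, 1.0, -0.0, 0.003]
wrist_force: [-0.1, -0.3, 0.2]
opening: 0.998
grip_force: 0.0
```

View pics/s5.png

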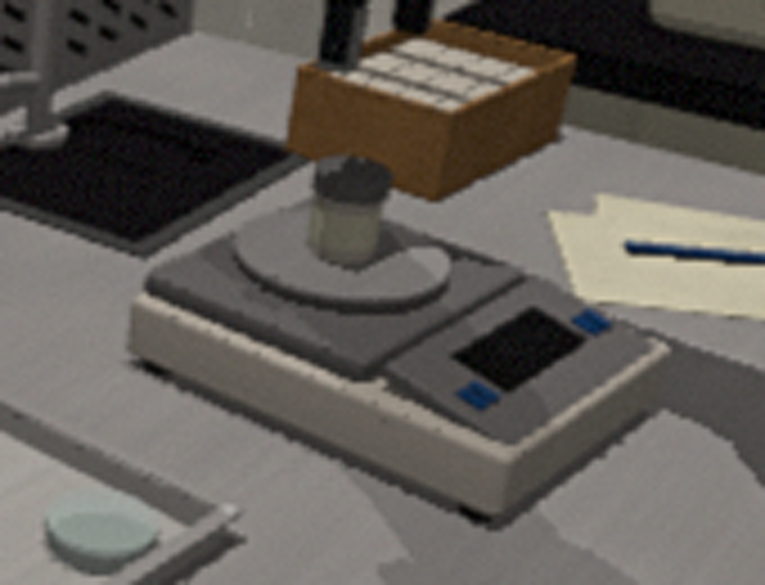

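The pot stands upright at the centre of the pan, with its base at crop (345,250). The round jar goes back next, starting with the trip to the near slot.

```bash
for i in 1; do :; done
python3 -m creep '[[[1,-0.08,-0.4,0,0],[1,-0.175,-0.933,0,0],[1,-0.175,-0.933,0,0],[1,-0.175,-0.933,0,0]]]' >/dev/null
python3 -m creep '[[[1,-0.08,-0.4,0,0],[1,-0.175,-0.933,0,0],[1,-0.175,-0.933,0,0],[1,-0.175,-0.933,0,0]]]' >/dev/null
python3 -m creep '[[[1,-0.08,-0.4,0,0],[1,-0.175,-0.933,0,0],[1,-0.175,-0.933,0,0],[1,-0.175,-0.933,0,0]]]' >/dev/null
python3 -m creep '[[[1,-0.08,-0.4,0,0],[1,-0.175,-0.933,0,0],[1,-0.175,-0.933,0,0],[1,-0.175,-0.933,0,0]]]'
python3 -m creep '[[[1,-0.08,-0.4,0,0],[1,-0.175,-0.933,0,0],[1,-0.175,-0.933,0,0],[1,-0.175,-0.933,0,0]]]' >/dev/null
python3 -m creep '[[[1,-0.08,-0.4,0,0],[1,-0.175,-0.933,0,0],[1,-0.175,-0.933,0,0],[1,-0.175,-0.933,0,0],[1,-0.175,-0.933,0,0],[1,-0.175,-0.933,0,0],[1,-0.175,-0.933,0,0]]]'
```

```text
clock: 31.15
position: [0.4261, 0.1175, 0.1996]
tool_rot: [-0.001, 1.0, 0.004, -0.0]
wrist_force: [0.2, -0.8, 0.7]
opening: 1.002
grip_force: 0.0
clock: 32.07
position: [0.3853, 0.3343, 0.1998]
tool_rot: [0.001, 1.0, -0.001, -0.0]
wrist_force: [0.1, -0.1, -0.9]
opening: 1.001
grip_force: 0.0
```

```bash
python3 -m creep '[[[1,-0.005,-0.002,0.15,0],[1,-0.005,-0.002,0.35,0],[1,-0.005,-0.002,0.55,0],[1,-0.005,-0.002,0.7,0],[1,-0.005,-0.002,0.8,0],[1,-0.005,-0.002,0.832,0],[1,-0.005,-0.002,0.832,0],[1,-0.005,-0.002,0.832,0]]]'
python3 -m creep '[[[0,0,0,0,0],[0,0,0,0,0],[0,0,0,0,0],[0,0,0,0,0],[0,0,0,0,0],[0,0,0,0,0],[0,0,0,0,0],[0,0,0,0,0],[0,0,0,0,0],[0,0,0,0,0]]]'
python3 -m creep '[[[0,0,0,-0.1,0],[0,0,0,-0.25,0],[0,0,0,-0.4,0],[0,0,0,-0.55,0],[0,0,0,-0.7,0],[0,0,0,-0.8,0],[0,0,0,-0.8,0],[0,0,0,-0.8,0]]]'
python3 -m creep '[[[0,0,0.06,0,0],[0,0,0.15,0,0],[0,0,0.25,0,0],[0,0,0.345,0,0],[0,0,0.345,0,0]]]'
python3 -m creep '[[[0,0.05,0.1,0,0],[0,0.15,0.3,0,0],[0,0.25,0.5,0,0],[0,0.35,0.7,0,0],[0,0.45,0.9,0,0],[0,0.5,1,0,0]]]' >/dev/null
python3 -m creep '[[[0,0.16,0.2,0,0],[0,0.32,0.4,0,0],[0,0.48,0.6,0,0],[0,0.64,0.8,0,0],[0,0.8,1,0,0]]]'
python3 -m creep '[[[0,0.16,0.2,0,0],[0,0.32,0.4,0,0],[0,0.48,0.6,0,0],[0,0.64,0.8,0,0],[0,0.75,0.94,0,0],[0,0.8,1,0,0],[0,0.8,1,0,0],[0,0.8,1,0,0],[0,0.8,1,0,0]]]'
```

```text
clock: 32.73
position: [0.3845, 0.3358, 0.1006]
tool_rot: [0.0, 1.0, -0.001, 0.0]
wrist_force: [0.7, 1.3, 0.7]
opening: 0.999
grip_force: 0.0
clock: 33.57
position: [0.3844, 0.3368, 0.1015]
tool_rot: [-0.001, 1.0, 0.0, 0.001]
wrist_force: [-0.4, -0.9, 9.7]
opening: 0.663
grip_force: 61.7
clock: 34.23
position: [0.384, 0.3366, 0.1967]
tool_rot: [-0.001, 1.0, 0.0, 0.0]
wrist_force: [0.0, -0.5, -3.4]
opening: 0.657
grip_force: 65.2
clock: 34.65
position: [0.3836, 0.2912, 0.1957]
tool_rot: [0.001, 1.0, -0.001, -0.001]
wrist_force: [-0.0, -0.2, -3.8]
opening: 0.661
grip_force: 65.1
clock: 35.57
position: [0.5407, 0.0535, 0.1961]
tool_rot: [-0.0, 1.0, -0.0, -0.0]
wrist_force: [0.3, 1.0, -3.5]
opening: 0.659
grip_force: 65.3
clock: 36.32
position: [0.6351, -0.0633, 0.1959]
tool_rot: [-0.0, 1.0, 0.001, -0.001]
wrist_force: [-0.6, 0.0, -3.7]
opening: 0.658
grip_force: 65.3
```

```bash
python3 -m creep '[[[0,0,0,0.1,0],[0,0,0,0.25,0],[0,0,0,0.4,0],[0,0,0,0.55,0],[0,0,0,0.67,0],[0,0,0,0.74,0],[0,0,0,0.78,0],[0,0,0,0.8,0],[0,0,0,0.8,0],[0,0,0,0.8,0]]]'
python3 -m creep '[[[1,0,0,0,0],[1,0,0,0,0],[1,0,0,0,0],[1,0,0,0,0],[1,0,0,0,0],[1,0,0,0,0],[1,0,0,-0.2,0],[1,0,0,-0.5,0],[1,0,0,-0.8,0],[1,0,0,-0.8,0]]]'
python3 -m creep '[[[1,-0.2,-0.5,0,0],[1,-0.39,-1,0,0],[1,-0.39,-1,0,0],[1,-0.39,-1,0,0]]]' >/dev/null
python3 -m creep '[[[1,-0.2,-0.5,0,0],[1,-0.39,-1,0,0],[1,-0.39,-1,0,0],[1,-0.39,-1,0,0]]]' >/dev/null
python3 -m creep '[[[1,-0.2,-0.5,0,0],[1,-0.39,-1,0,0],[1,-0.39,-1,0,0],[1,-0.39,-1,0,0]]]' >/dev/null
python3 -m creep '[[[1,-0.1,-0.284,0,0],[1,-0.1,-0.284,0,0],[1,-0.1,-0.284,0,0],[1,-0.1,-0.284,0,0],[1,-0.1,-0.284,0.2,0],[1,-0.1,-0.284,0.4,0],[1,-0.1,-0.284,0.6,0],[1,-0.1,-0.284,0.7,0],[1,-0.1,-0.284,0.73,0],[1,-0.1,-0.284,0.73,0],[1,-0.1,-0.284,0.73,0]]]'
```

```text
clock: 37.15
position: [0.6361, -0.0637, 0.1019]
tool_rot: [-0.0, 1.0, 0.001, 0.0]
wrist_force: [-3.6, 2.0, 8.8]
opening: 0.658
grip_force: 66.6
clock: 37.98
position: [0.6391, -0.0652, 0.2027]
tool_rot: [0.0, 1.0, -0.0, 0.005]
wrist_force: [0.5, -0.0, -0.1]
opening: 1.001
grip_force: 0.0
clock: 39.9
position: [0.4843, 0.329, 0.1093]
tool_rot: [-0.0, 1.0, -0.0, 0.0]
wrist_force: [0.6, -0.1, 0.5]
opening: 1.0
grip_force: 0.0
```

```bash
python3 -m creep '[[[0,0,0,0,0],[0,0,0,0,0],[0,0,0,0,0],[0,0,0,0,0],[0,0,0,0,0],[0,0,0,0,0],[0,0,0,0,0],[0,0,0,0,0],[0,0,0,0,0],[0,0,0,0,0]]]'
python3 -m creep '[[[0,0,0,-0.1,0],[0,0,0,-0.25,0],[0,0,0,-0.4,0],[0,0,0,-0.55,0],[0,0,0,-0.6,0],[0,0,0,-0.6,0],[0,0,0,-0.6,0]]]'
python3 -m creep '[[[0,0.03,0.1,0,0],[0,0.08,0.3,0,0],[0,0.14,0.5,0,0],[0,0.19,0.7,0,0]]]' >/dev/null
python3 -m creep '[[[0,0.06,0.2,0,0],[0,0.11,0.4,0,0],[0,0.17,0.6,0,0],[0,0.22,0.8,0,0],[0,0.28,1,0,0]]]'
python3 -m creep '[[[0,0.06,0.2,0,0],[0,0.11,0.4,0,0],[0,0.17,0.6,0,0],[0,0.22,0.8,0,0],[0,0.26,0.94,0,0],[0,0.28,1,0,0],[0,0.28,1,0,0],[0,0.28,1,0,0],[0,0.28,1,0,0]]]'
python3 -m creep '[[[0,0,0,0.1,0],[0,0,0,0.25,0],[0,0,0,0.4,0],[0,0,0,0.5,0],[0,0,0,0.55,0],[0,0,0,0.58,0],[0,0,0,0.6,0],[0,0,0,0.6,0],[0,0,0,0.6,0]]]'
python3 -m creep '[[[1,0,0,0,0],[1,0,0,0,0],[1,0,0,0,0],[1,0,0,0,0],[1,0,0,0,0],[1,0,0,0,0],[1,0,0,-0.2,0],[1,0,0,-0.5,0],[1,0,0,-0.81,0],[1,0,0,-0.81,0],[1,0,0,-0.81,0]]]'
```

```text
clock: 40.73
position: [0.4842, 0.3298, 0.11]
tool_rot: [-0.001, 1.0, 0.0, 0.001]
wrist_force: [-0.6, 0.7, 6.2]
opening: 0.67
grip_force: 63.7
clock: 41.32
position: [0.4834, 0.3292, 0.1808]
tool_rot: [-0.0, 1.0, 0.0, 0.0]
wrist_force: [0.1, -0.9, -4.4]
opening: 0.665
grip_force: 65.7
clock: 42.07
position: [0.5394, 0.1229, 0.1794]
tool_rot: [0.001, 1.0, -0.0, -0.001]
wrist_force: [1.3, 0.5, -3.5]
opening: 0.666
grip_force: 65.6
clock: 42.82
position: [0.5731, 0.0066, 0.1802]
tool_rot: [-0.0, 1.0, 0.001, -0.001]
wrist_force: [0.6, -1.2, -2.4]
opening: 0.67
grip_force: 65.6
clock: 43.57
position: [0.5736, 0.0065, 0.1101]
tool_rot: [-0.0, 1.0, 0.001, 0.0]
wrist_force: [-3.7, 1.9, 7.4]
opening: 0.668
grip_force: 66.7
clock: 44.48
position: [0.5748, 0.0053, 0.2079]
tool_rot: [-0.0, 1.0, -0.0, 0.002]
wrist_force: [0.5, -0.3, -0.0]
opening: 1.007
grip_force: 0.0
```

```bash
python3 -m creep '[[[1,0,-0.5,0,0],[1,0.08,-1,0,0],[1,0.08,-1,0,0],[1,0.08,-1,0,0]]]' >/dev/null
python3 -m creep '[[[1,0,-0.5,0,0],[1,0,-1,0,0],[1,0,-1,0,0],[1,0,-1,0,0]]]' >/dev/null
python3 -m creep '[[[1,0,-0.637,0,0],[1,0,-0.637,0,0],[1,0,-0.637,0,0],[1,0,-0.637,0,0],[1,0,-0.637,0,0],[1,0,-0.637,0.2,0],[1,0,-0.637,0.4,0],[1,0,-0.637,0.55,0],[1,0,-0.637,0.6,0],[1,0,-0.637,0.6,0],[1,0,-0.637,0.6,0]]]'
python3 -m creep '[[[0,0,0,0,0],[0,0,0,0,0],[0,0,0,0,0],[0,0,0,0,0],[0,0,0,0,0],[0,0,0,0,0],[0,0,0,0,0],[0,0,0,0,0],[0,0,0,0,0],[0,0,0,0,0],[0,0,0,0,0],[0,0,0,0,0]]]'
python3 -m creep '[[[0,0,0,-0.1,0],[0,0,0,-0.25,0],[0,0,0,-0.4,0],[0,0,0,-0.55,0],[0,0,0,-0.6,0],[0,0,0,-0.6,0],[0,0,0,-0.6,0]]]'
python3 -m creep '[[[0,0,0.12,0,0],[0,0,0.12,0,0]]]' >/dev/null
python3 -m creep '[[[0,0.03,0.1,0,0],[0,0.08,0.3,0,0],[0,0.14,0.5,0,0],[0,0.19,0.7,0,0],[0,0.24,0.9,0,0],[0,0.27,1,0,0]]]'
python3 -m creep '[[[0,0.05,0.2,0,0],[0,0.11,0.4,0,0],[0,0.16,0.6,0,0],[0,0.22,0.8,0,0],[0,0.25,0.92,0,0],[0,0.27,1,0,0],[0,0.27,1,0,0],[0,0.27,1,0,0],[0,0.27,1,0,0]]]'
python3 -m creep '[[[0,0,0,0.1,0],[0,0,0,0.25,0],[0,0,0,0.4,0],[0,0,0,0.5,0],[0,0,0,0.55,0],[0,0,0,0.58,0],[0,0,0,0.6,0],[0,0,0,0.6,0],[0,0,0,0.6,0]]]'
python3 -m creep '[[[1,0,0,0,0],[1,0,0,0,0],[1,0,0,0,0],[1,0,0,0,0],[1,0,0,0,0],[1,0,0,0,0],[1,0,0,-0.2,0],[1,0,0,-0.5,0],[1,0,0,-1,0],[1,0,0,-1,0],[1,0,0,-1,0]]]'
```

```text
clock: 46.07
position: [0.5836, 0.3206, 0.1341]
tool_rot: [0.0, 1.0, -0.001, -0.0]
wrist_force: [0.5, 0.6, -0.0]
opening: 1.001
grip_force: 0.0
clock: 47.07
position: [0.5835, 0.3219, 0.1348]
tool_rot: [-0.0, 1.0, 0.0, 0.0]
wrist_force: [-1.4, -0.9, 5.9]
opening: 0.382
grip_force: 59.2
clock: 47.65
position: [0.5829, 0.3216, 0.2057]
tool_rot: [0.0, 1.0, 0.0, -0.0]
wrist_force: [0.0, -0.4, -3.4]
opening: 0.379
grip_force: 60.1
clock: 48.32
position: [0.6164, 0.1824, 0.2052]
tool_rot: [0.001, 1.0, -0.002, -0.0]
wrist_force: [1.1, -0.2, -3.3]
opening: 0.384
grip_force: 60.4
clock: 49.07
position: [0.6476, 0.0694, 0.2057]
tool_rot: [-0.001, 1.0, 0.001, -0.0]
wrist_force: [0.2, 1.3, -4.1]
opening: 0.379
grip_force: 60.5
clock: 49.82
position: [0.6488, 0.0677, 0.1348]
tool_rot: [-0.0, 1.0, 0.0, 0.001]
wrist_force: [-0.1, -0.1, 0.1]
opening: 0.379
grip_force: 60.9
clock: 50.73
position: [0.6503, 0.0675, 0.2592]
tool_rot: [-0.001, 1.0, -0.0, 0.004]
wrist_force: [1.0, 0.7, -1.2]
opening: 1.001
grip_force: 0.0
```

```bash
python3 -m creep '[[[1,0,-0.5,0,0],[1,-0.3,-1,0,0],[1,-0.3,-1,0,0],[1,-0.3,-1,0,0]]]' >/dev/null
python3 -m creep '[[[1,0,-0.5,0,0],[1,-0.3,-1,0,0],[1,-0.3,-1,0,0],[1,-0.3,-1,0,0]]]' >/dev/null
python3 -m creep '[[[1,0,-0.5,0,0],[1,-0.3,-1,0,0],[1,-0.3,-1,0,0],[1,-0.3,-1,0,0],[1,-0.3,-1,0,0],[1,-0.3,-1,0,0]]]'
python3 - <<'E'
from rig import robot
import cv2,numpy as np
b=robot.grab_frame("top")[:,:,::-1]; a=cv2.imread("pics/top0.png")
cv2.imwrite("pics/tend.png",b)
for n,(x0,x1,y0,y1) in dict(cap=(240,272,178,216),sq=(268,312,208,248),rnd=(298,338,182,224),cass=(228,252,240,266),dish=(300,332,244,276)).items():
    g=lambda i:np.float32(cv2.cvtColor(i[y0:y1,x0:x1].copy(),6))
    s,r=cv2.phaseCorrelate(g(a),g(b),cv2.createHanningWindow((x1-x0,y1-y0),cv2.CV_32F));print(n,np.round(s,2),round(r,2))
v=np.vstack([cv2.resize(np.hstack([i[155:285,215:350] for i in(a,b)]),None,fx=2.9,fy=2.9),]);w=cv2.resize(b[60:360,80:490],(783,573))
cv2.imwrite("pics/cmp.png",v)
E
```

```text
clock: 51.9
position: [0.5398, 0.427, 0.2531]
tool_rot: [0.001, 1.0, 0.001, -0.0]
wrist_force: [1.2, -0.3, -0.3]
opening: 1.0
grip_force: 0.0
cap [-0.02 -0.79] 1.11
sq [0.57 0.12] 0.9
rnd [-0.01  0.74] 1.09
cass [0.02 0.52] 1.02
dish [ 0.02 -0.16] 0.92
```

View pics/cmp.png

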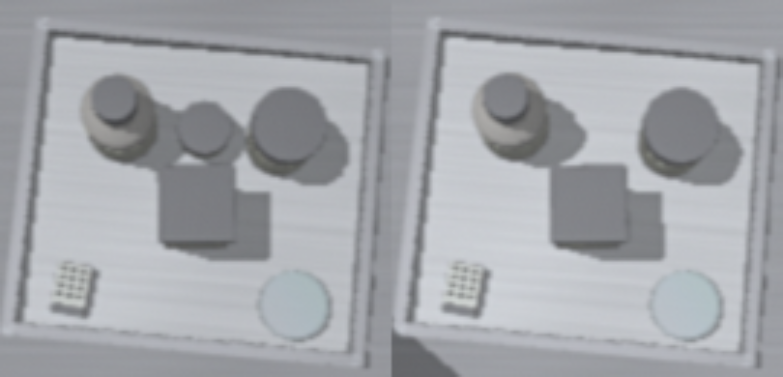

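View pics/tend.png

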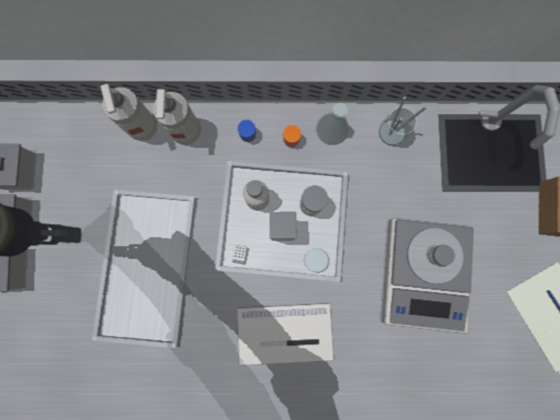

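The three containers are within about 1.7 mm of where they started and upright. The cassettes (crop (75,285)) and the dish (crop (295,305)) sit where they did. The pot is centred on the pan at (441,255).

```bash
python3 -c "
from rig import robot
print(robot.sign_off())"
```

```text
the job is handed in; nothing more can be done
None
```

The job is handed in: the small pot stands in the middle of the balance pan, and the three tall containers are back upright on their starting spots, within about 2 mm by the final camera check.

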